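# Punch the valve block through its guide bush

### The job

Take the automatic centre punch out of its orange stand, put its nose into the yellow-ringed guide bush and press it straight down on the valve block until its spring trips with a snap. Stop pressing as soon as it trips, so that the punch is not rammed against its inner stop or the jig, then lift it out and set it gently back upright in the orange stand, its flange down on the stand. Leave the blue-ringed jig and the loose parts alone.

Things in the scene. Friction and masses are not known exactly. Their poses are not given: they have to be found in the camera images.
- punch: Automatic centre punch, upright steel tool, about 120 mm long and 0.2 kg. Origin on its axis at the underside of its flange, z up along the tool. Flange 30 mm across, z 0 to 6 mm; round barrel 22 mm across, z 6.5 to 68 mm, tapering to 16 mm at z 75 mm. The sprung nose, 9 mm across, hangs to z -45 mm. At the start it stands in the orange stand, flange on it, nose in the hole.
- punch_grip (a point): Middle of the punch's barrel (22 mm across, dark grip bands, a red band higher up), on the axis 42 mm above the punch's origin: a place to grip it.
- punch_point (a point): Point of the nose, 45 mm below the punch's origin when free; its last 8 mm taper to 3 mm. Pressed, the nose goes up into the barrel, the force growing from 2 N to about 12 N at 5 mm of travel, where the spring trips: the hammer jumps and the force drops by a third or more. Pressed on, the force climbs again to a hard stop at 10.5 mm. It resets when lifted.
- punch_cap (a point): Top of the small red cap (9 mm across) in the punch's upper end, on its axis, 76.5 mm above the punch's origin. It is the hammer's end: it creeps up 2 mm under load and jumps to 7 mm up when the punch trips, stays there while pressed, and drops back when the punch is lifted.
- stand: Orange tool stand, fixed block 70 x 70 mm, 50 mm high, on a thin dark foot 86 mm square. Origin under its centre.
- stand_hole (a point): Centre of the stand's hole mouth at its top face (50 mm above the table); upright hole 14 mm across, right through, mouth chamfered 2 mm.
- jig: Fixed marking jig with the YELLOW ring: dark base 100 x 75 x 12 mm, a white valve block on it, aluminium guide plate 70 x 60 mm whose top is 48 mm above the table. Origin under its centre.
- jig_bush (a point): Centre of the mouth of the yellow-ringed guide bush in the top face of the guide plate, 48 mm above the table (four screw heads near the corners stand 3 mm higher). Upright hole 12 mm across, mouth chamfered 2 mm. The block's rough-cast boss lies in it, its flat face 3 to 23 mm below the mouth: it differs from casting to casting and is not measured.
- other_jig: A second fixed jig of the same shape with a BLUE ring round its bush: not to be punched. Origin under its centre.
- fitting: Loose brass fitting, 28 mm across, 34 mm high. Bystander.
- knob: Loose black knob, 40 mm across, 22 mm high. Bystander.
- collar: Loose steel collar ring, 40 mm across, 16 mm high. Bystander.
- port_cap: Loose white port cap, 48 mm across, 30 mm high. Bystander.
- screwdriver: Loose screwdriver with red handle, lying on the right. Bystander.
- cover_plate: Loose white cover plate, 110 x 80 x 12 mm, lying on the left. Bystander.

How it is judged:
By the outcome, as a careful person would: the job done as asked, in the order asked, and still so for the second after the job is handed in, with the robot touching nothing.
It also fails if it takes over 61 s, if anything falls off the work surface, if the arm or the gripper's body presses on something with over 40 N, if the wrist force passes 120 N, or if a joint passes its speed limit or range.

### The arm

A 6-joint arm with a two-finger parallel gripper is mounted at the origin on the work surface. World frame = base frame: x ahead of the robot, y to its left, z up, the work surface at z = 0. Lengths are in m, angles in degrees, forces in N, time in s.
With the tool pointing down it reaches from about 0.4 to 0.825 m from the base axis. Payload 7 kg.
Tool frame: the origin (TCP) lies on the centre line of the jaws, within the pads' length; the fingertips stand 19 mm ahead of it and the grasp point (between the pads) is the TCP (r.tip_extent is the distance from the TCP to the fingertips, in m); z points along the fingers, y is the line along which they close (so a half turn about z gives the same grasp; the last joint's range is limited). The gripper opens to 88 mm and grips with 3 to 60 N. Pads are 19 mm wide; open, the fingers measure 130 mm over their backs; the gripper's body (78 mm by 193 mm) begins 47 mm behind the grasp point.
Start: joints at [91.335, 20.546, 0.682, 0, -70.136, -16.507], TCP at [0.177, 0.651, 0.246] pointing down, gripper open.
Joint ranges: [-176.03, 176.03], [-82.01, 121.73], [-58.28, 71.71], [-173.87, 95.51], [-174.79, -0.11], [-173.66, 173.66]. Speed limits (degrees/s): [136.94, 136.94, 172.46, 180, 180, 180].

### API

Orientations are given as [roll, pitch, yaw] about the fixed x, y, z axes, in that order (R = Rz(yaw) Ry(pitch) Rx(roll)).
In Python, from plant import r gives the robot as it stands. The module is installed in compiled form; this text tells all that it offers.
- The arm moves only by the tool jog_arm, never from a script. Its argument "deltas" is a list that holds one entry, the list of rows, each a list of 5 numbers: the opening, from -1 (shut) to 1 (fully open), then the shift along the world's x, y, z in cm, then the turn about the world's z in rad. In form: [[[claw, dx, dy, dz, turn], ...]]. A call has 1 to 8 rows; each row shifts and turns the commanded pose from where the row before left it; what a row does not reach is not made up. A row lasts 1/8 s, in which the tool goes at most 62.5 mm and 10.7 degrees, less where a joint would pass 70% of its speed; a pose out of reach is approached as far as the arm can. A call with a gripper value outside its range is refused whole. The fingers move at their own pace and stop on an object; "force" is the grip in N (left out, the last holds). Time passes only in rows, so rows that do not move let the fingers close. It gives the time, the measured TCP pose, the force, the opening and the grip force at its end, in the units of the state.
- r.get_state(): the state, without advancing time (a new reading comes with each control period).
- r.capture(name): name is "side" or "top"; returns the picture (384x512x3 uint8, blue, green, red); there is no depth.
- r.camera_info(name): a dict with "fx", "fy", "cx", "cy" (pixels), "view" (4x4, takes a point from world to camera coordinates). Camera axes: x right, y up, looking along -z (the intrinsics and any distortion apply to the point x, -y, -z); pixel columns grow to the right and rows downward; lengths in m; the calibration is good to about 2 mm. A picture is of the moment at which its call begins. camera_info takes no time and is no camera call.
- r.close_job(): hands the job in; it is judged then, once.
The state is a dict: "time_s": time; "joints": joint angles; "qd": joint speeds; "joint_torque": joint torques, N m; "tcp_pos": TCP position; "eef_rot": TCP orientation; "contact_force": force on the tool from outside, world axes, zero at the start; "moment": the same for the moment, N m; "gripper_width": finger opening in m; "gripper_force": force on a finger pad.
Only numpy, scipy, OpenCV 4.12 (cv2) and the standard library are available. Lean on these libraries where they do the work, as an engineer would, in place of code of your own. Each camera call takes 0.05 s, during which the arm holds its last target. There are 200 camera calls.

## Working session

There is one attempt and no reset: what is moved stays moved. The work goes in short steps, Python scripts to look and compute and a tool call to move; the robot and the scene stay as the last step left them, time stands still between calls to the robot, and variables do not carry over. Pictures are saved under pics/ and viewed, at most 10 in all, crops included, and the job is handed in when it is done.

Besides the shell and the picture viewer there is one more tool, called after "Request:" as name(argument=value, ...) on one line, values as JSON. jog_arm: Moves the arm, as the interface text tells. Its arguments: {"type":"object","properties":{"deltas":{"type":"array"},"force":{"type":"number"}},"required":["deltas"]}

```bash
mkdir -p pics; python3 - <<'E'
from plant import r
import cv2
for n in("top","side"):
    cv2.imwrite(f"pics/{n}0.png",r.capture(n)); c=r.camera_info(n); print(n,c)
print(r.get_state())
E
```

```text
top {'fx': 455.38411902680997, 'fy': 455.38411902680997, 'cx': 255.2259151379007, 'cy': 192.15730201010888, 'view': array([[-0.01632288, -0.99984887, -0.00598381,  0.01286372],
       [ 0.98378898, -0.01712903,  0.17851003, -0.53375044],
       [-0.17858555, -0.00297301,  0.9839199 , -1.38379696],
       [ 0.        ,  0.        ,  0.        ,  1.        ]])}
side {'fx': 354.2745932258941, 'fy': 354.2745932258941, 'cx': 256.6785096541492, 'cy': 183.63263755565336, 'view': array([[ 0.72901394, -0.68431541,  0.01584606, -0.39996106],
       [ 0.31934493,  0.36049786,  0.87639039, -0.28842876],
       [-0.60543992, -0.63384045,  0.48134062, -0.79410832],
       [ 0.        ,  0.        ,  0.        ,  1.        ]])}
{'time_s': 0.1, 'joints': array([ 9.13361973e+01,  2.05898215e+01,  6.38668822e-01, -2.07979953e-02,
       -7.01333882e+01, -1.65085370e+01]), 'qd': array([-0.06136228,  0.02455644,  0.05536591, -0.02124996, -0.09242302,
       -0.06005665]), 'joint_torque': array([-1.63736178e-03, -5.84157372e+01,  2.93749630e+01,  7.01540932e+00,
        1.01571527e-02, -5.54971484e-05]), 'tcp_pos': array([0.17654282, 0.65108473, 0.2446759 ]), 'eef_rot': array([ 1.79913388e+02, -5.27942249e-03, -1.51794179e+01]), 'contact_force': array([ 0.26896299,  0.44035812, -0.17951637]), 'moment': array([-0.02541723, -0.01165135, -0.03131084]), 'gripper_force': 0.0, 'gripper_width': 0.0878198206931453}
```

View pics/top0.png

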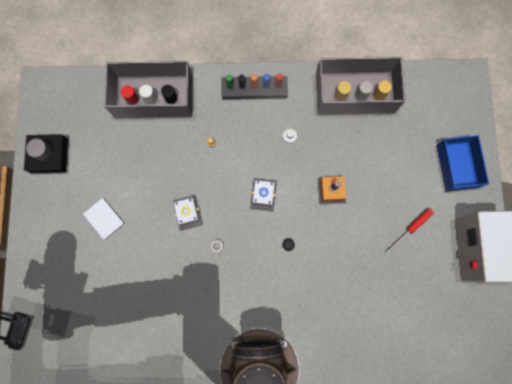

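View pics/side0.png

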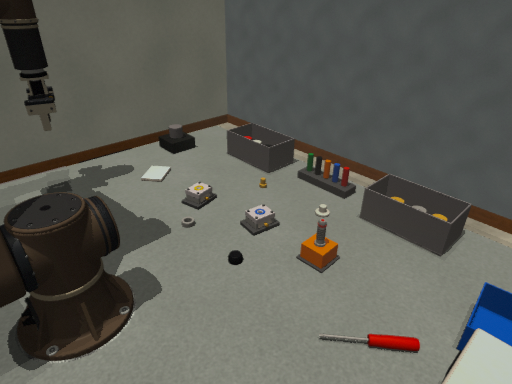

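The top view shows the stand with the punch at about (333,188), the yellow bush at about (186,211) and the blue one at about (264,192). In the side view they are at (320,245), (199,188) and (260,212).

```bash
cat > h.py <<'E'
import numpy as np, cv2
from plant import r
def ray(n,uv):
    c=r.camera_info(n); V=c["view"]; R=V[:3,:3]
    d=np.array([(uv[0]-c["cx"])/c["fx"],-(uv[1]-c["cy"])/c["fy"],-1.])
    return -R.T@V[:3,3], R.T@d
def onz(n,uv,z):
    o,d=ray(n,uv); return o+d*(z-o[2])/d[2]
def tri(a,b):
    (o,d),(p,e)=ray("top",a),ray("side",b)
    s=np.linalg.lstsq(np.c_[d,-e],p-o,rcond=None)[0]
    q,w=o+d*s[0],p+e*s[1]; return (q+w)/2,np.linalg.norm(q-w)
def blobs(im,lo,hi,box,mn=4):
    x0,y0,x1,y1=box
    m=cv2.inRange(cv2.cvtColor(im[y0:y1,x0:x1],cv2.COLOR_BGR2HSV),lo,hi)
    n,_,st,ce=cv2.connectedComponentsWithStats(m)
    return [(int(st[i,4]),(ce[i]+[x0,y0]).round(2),st[i,:4]+[x0,y0,0,0]) for i in range(1,n) if st[i,4]>=mn]
E
python3 - <<'E'
from h import *
T=cv2.imread("pics/top0.png");S=cv2.imread("pics/side0.png")
Y=((20,90,120),(35,255,255));B=((105,90,80),(125,255,255));O=((5,150,90),(18,255,255));R=((0,120,70),(4,255,255))
for nm,c,bt,bs in(("yellow",Y,(165,190,210,235),(180,175,220,210)),("blue",B,(245,172,285,215),(240,198,282,235)),("orange",O,(310,165,360,215),(290,215,350,280)),("red",R,(310,165,360,215),(300,210,340,250))):
    print(nm,blobs(T,*c,bt),blobs(S,*c,bs))
a=cv2.resize(T[165:235,165:235],None,fx=5,fy=5,interpolation=cv2.INTER_CUBIC)
b=cv2.resize(T[160:230,300:370],None,fx=5,fy=5,interpolation=cv2.INTER_CUBIC)
c=cv2.resize(S[165:225,175:245],(350,300),interpolation=cv2.INTER_CUBIC)[:250]
d=cv2.resize(S[215:275,285:355],(350,300),interpolation=cv2.INTER_CUBIC)[:250]
cv2.imwrite("pics/crop0.png",np.vstack([np.hstack([a,b]),np.hstack([c,d])]))
E
```

```text
yellow [(26, array([184.58, 210.54]), array([181, 207,   9,   8])), (7, array([197.43, 208.71]), array([197, 207,   2,   4]))] [(32, array([198.09, 187.5 ]), array([194, 185,  10,   6]))]
blue [(37, array([262.81, 191.81]), array([259, 188,   9,   9]))] [(28, array([259.43, 211.29]), array([255, 209,  10,   6]))]
orange [(388, array([331.62, 189.62]), array([321, 177,  24,  24]))] [(731, array([317.97, 250.82]), array([300, 233,  38,  35]))]
red [] [(6, array([322. , 219.5]), array([321, 219,   3,   2])), (13, array([321.69, 225.85]), array([319, 225,   7,   3]))]
```

View pics/crop0.png

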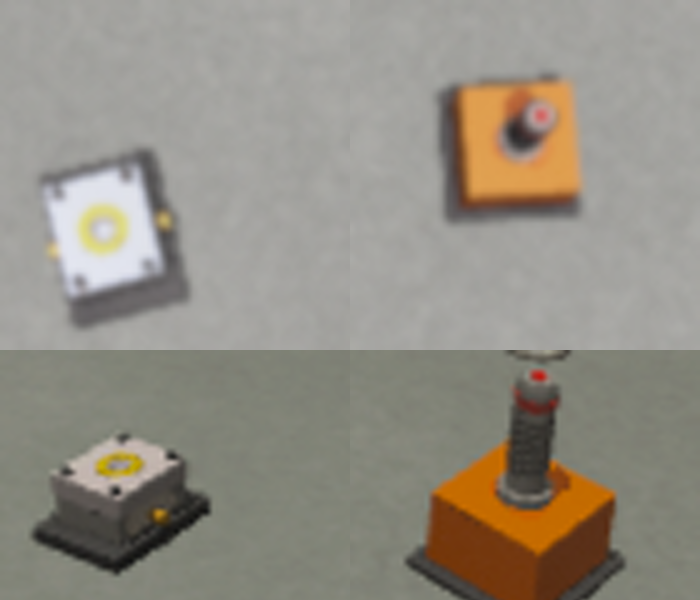

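The crop shows the yellow ring at about top (185.0,210.4) and side (198.2,187.6), with the cap at top (337.6,182.6) and side (322.2,219.8). The punch stands upright. I'll refine these with weighted centroids.

```bash
cat >> h.py <<'E'
def wc(im,ch,c,rad,thr=0):
    """weighted centroid: ch 'y','b' or 'r' colourfulness, within rad of c"""
    f=im.astype(float); b,g,q=f[...,0],f[...,1],f[...,2]
    w={'y':np.minimum(g,q)-b,'r':q-np.maximum(g,b),'b':b-q}[ch]
    v,u=np.indices(w.shape); w=np.where(np.hypot(u-c[0],v-c[1])<=rad,np.clip(w-thr,0,None),0)
    return np.array([(w*u).sum(),(w*v).sum()])/w.sum()
E
python3 - <<'E'
from h import *
T=cv2.imread("pics/top0.png");S=cv2.imread("pics/side0.png")
for nm,ch,a,b,ra,rb,z,th in(("bush",'y',(185,210.4),(198.2,187.6),7,7,.048,30),("blue",'b',(263,192),(259.4,211.3),7,7,.048,30),("cap",'r',(337.6,182.6),(322.2,219.8),3,2.5,.1265,40)):
    p,q=wc(T,ch,a,ra,th),wc(S,ch,b,rb,th)
    print(nm,p,q,"tri",tri(p,q),"top",onz("top",p,z),"side",onz("side",q,z))
# stand top-face from orange bright mask (top view) and foot
hsv=cv2.cvtColor(T,cv2.COLOR_BGR2HSV)
m=cv2.inRange(hsv,(8,120,190),(20,255,255)); m[:,:300]=0;m[:,370:]=0;m[:150]=0;m[230:]=0
c=max(cv2.findContours(m,0,2)[0],key=cv2.contourArea); R=cv2.minAreaRect(c);print(R,onz("top",R[0],.05)); 
P=np.array([onz("top",x,.05) for x in cv2.boxPoints(R)]);print(P, np.linalg.norm(np.diff(P,axis=0),axis=1))
E
```

```text
bush [184.97827092 210.34073047] [198.33939154 187.52983011] tri (array([0.48210916, 0.22345806, 0.04609917]), np.float64(0.004329027028715727)) top [0.47998637 0.22428083 0.048     ] side [0.48217207 0.21958249 0.048     ]
blue [263.31407448 191.75      ] [259.63328565 211.33619456] tri (array([ 0.53645853, -0.02266266,  0.04607871]), np.float64(0.003369011594974723)) top [ 0.53476199 -0.02158973  0.048     ] side [ 0.53597868 -0.02552406  0.048     ]
cap [337.94612795 182.53198653] [322.28205128 219.58508159] tri (array([ 0.54571742, -0.24433654,  0.12519379]), np.float64(0.0026739253962640886)) top [ 0.54448959 -0.24310616  0.1265    ] side [ 0.5454192  -0.24605899  0.1265    ]
((333.67645263671875, 187.7941131591797), (21.16823387145996, 21.47502326965332), 85.60128784179688) [ 0.54318059 -0.24284145  0.05      ]
[[ 0.57504417 -0.20801776  0.05      ]
 [ 0.57916554 -0.27575025  0.05      ]
 [ 0.51157298 -0.27738534  0.05      ]
 [ 0.50751116 -0.21022117  0.05      ]] [0.06785776 0.06761233 0.06728688]
```

The measurements agree with the given sizes to within a few mm. I'll move to above the punch by way of (0.50, 0.25).

Request:
jog_arm(deltas=[[[1, 3, -3.5, 0, 0], [1, 3.2, -4, 0, 0], [1, 3.2, -4, 0, 0], [1, 3.2, -4, 0, 0], [1, 3.2, -4, 0, 0], [1, 3.2, -4, 0, 0], [1, 3.2, -4, 0, 0], [1, 3.2, -4, 0, 0]]], force=30)

```text
time_s: 1.1
tcp_pos: [0.4313, 0.3349, 0.2454]
eef_rot: [180.0, 0.0, -15.2]
contact_force: [-0.0, 0.6, -0.2]
gripper_width: 0.0877
gripper_force: 0.0
```

Request:
jog_arm(deltas=[[[1, 3.2, -4, 0, 0], [1, 3, -4, 0, 0], [1, 0.5, -5, 0, 0], [1, 0.5, -5, 0, 0], [1, 0.5, -5, 0, 0], [1, 0.5, -5, 0, 0], [1, 0.5, -5, 0, 0], [1, 0.5, -5, 0, 0]]])

```text
time_s: 2.1
tcp_pos: [0.5224, -0.0451, 0.2455]
eef_rot: [-180.0, 0.0, -15.2]
contact_force: [0.2, 1.2, 0.0]
gripper_width: 0.0878
gripper_force: 0.0
```

Request:
jog_arm(deltas=[[[1, 0.5, -5, 0, 0], [1, 0.5, -5, 0, 0], [1, 0.5, -5, 0, 0], [1, 0, -3, 0, 0], [1, 0, 0, 0, 0]]])

```text
time_s: 2.72
tcp_pos: [0.5371, -0.2254, 0.2447]
eef_rot: [180.0, 0.1, -15.3]
contact_force: [-0.2, -0.4, 0.6]
gripper_width: 0.0873
gripper_force: 0.0
```

Request:
jog_arm(deltas=[[[1, 0.8, -1.9, -3, 0], [1, 0, 0, -3, 0], [1, 0, 0, -3, 0], [1, 0, 0, -2.5, 0], [1, 0, 0, -2, 0], [1, 0, 0, -1.2, 0], [1, 0, 0, -0.6, 0], [1, 0, 0, 0, 0]]])

```text
time_s: 3.72
tcp_pos: [0.5458, -0.2424, 0.0927]
eef_rot: [180.0, -0.0, -15.2]
contact_force: [0.1, -0.4, 0.1]
gripper_width: 0.0874
gripper_force: 0.0
```

```bash
python3 - <<'E'
from h import *
T=r.capture("top");S=r.capture("side")
print(r.get_state()["tcp_pos"],r.get_state()["contact_force"])
b=cv2.resize(T[150:230,290:370],(400,400),interpolation=cv2.INTER_CUBIC)
d=cv2.resize(S[180:260,280:360],(400,400),interpolation=cv2.INTER_CUBIC)
cv2.imwrite("pics/g1.png",np.hstack([b,d]))
E
```

```text
[ 0.54612493 -0.24256706  0.09326825] [-0.09303468 -0.98491461  0.80287706]
```

View pics/g1.png

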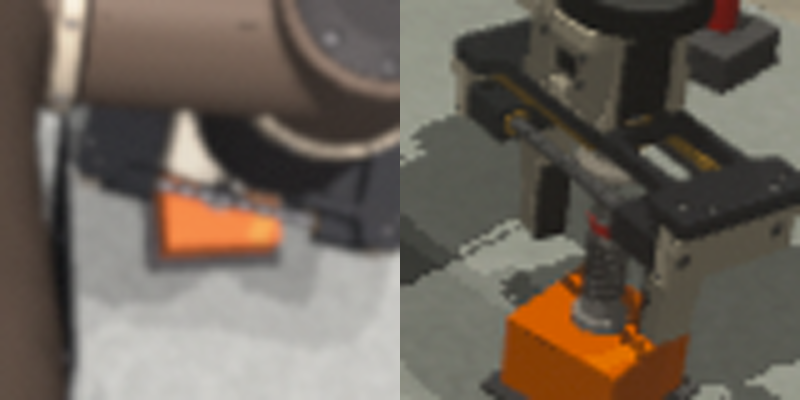

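The crop shows the open fingers on either side of the barrel, with the tips above the stand. I'll close now.

Request:
jog_arm(deltas=[[[-0.3, 0, 0, 0, 0], [-0.4, 0, 0, 0, 0], [-0.4, 0, 0, 0, 0], [-0.5, 0, 0, 0, 0], [-0.6, 0, 0, 0, 0], [-1, 0, 0, 0, 0], [-1, 0, 0, 0, 0], [-1, 0, 0, 0, 0]]], force=35)

```text
time_s: 4.82
tcp_pos: [0.5457, -0.2426, 0.0926]
eef_rot: [180.0, 0.0, -15.2]
contact_force: [0.3, 0.0, -0.0]
gripper_width: 0.0213
gripper_force: 35.0
```

```bash
python3 - <<'E'
from h import *
s=r.get_state(); print({k:np.round(s[k],4) for k in("tcp_pos","eef_rot","contact_force","moment","gripper_width","gripper_force")})
E
```

```text
{'tcp_pos': array([ 0.5457, -0.2426,  0.0926]), 'eef_rot': array([ 1.799949e+02,  2.000000e-04, -1.517180e+01]), 'contact_force': array([ 0.2598,  0.0061, -0.0182]), 'moment': array([-0.2578,  0.0886,  0.0244]), 'gripper_width': np.float64(0.0213), 'gripper_force': np.float64(34.997)}
```

Request:
jog_arm(deltas=[[[-1, 0, 0, 0.5, 0], [-1, 0, 0, 1, 0], [-1, 0, 0, 1.5, 0], [-1, 0, 0, 2, 0], [-1, 0, 0, 2, 0], [-1, 0, 0, 1, 0], [-1, 0, 0, 0, 0]]])

```text
time_s: 5.7
tcp_pos: [0.5461, -0.2426, 0.1736]
eef_rot: [-180.0, -0.1, -15.2]
contact_force: [0.0, 0.6, -2.4]
gripper_width: 0.0211
gripper_force: 35.0
```

Request:
jog_arm(deltas=[[[-1, 0, 1.5, 0, 0], [-1, -0.5, 3, 0, 0], [-1, -0.5, 4, 0, 0], [-1, -0.5, 4, 0, 0], [-1, -0.5, 4, 0, 0], [-1, -0.5, 4, 0, 0], [-1, -0.5, 4, 0, 0], [-1, -0.5, 4, 0, 0]]])

```text
time_s: 6.7
tcp_pos: [0.5096, 0.0442, 0.1719]
eef_rot: [180.0, 0.1, -15.2]
contact_force: [0.9, -0.4, -1.9]
gripper_width: 0.0211
gripper_force: 35.0
```

Request:
jog_arm(deltas=[[[-1, -0.5, 4, 0, 0], [-1, -0.5, 4, 0, 0], [-1, -0.5, 4, 0, 0], [-1, -0.5, 3, 0, 0], [-1, -0.5, 2, 0, 0], [-1, 0, 1, 0, 0], [-1, 0, 0, 0, 0]]])

```text
time_s: 7.58
tcp_pos: [0.4855, 0.2226, 0.1723]
eef_rot: [180.0, 0.0, -15.1]
contact_force: [-0.1, 0.0, -1.9]
gripper_width: 0.0212
gripper_force: 35.0
```

Request:
jog_arm(deltas=[[[-1, -0.4, 0.1, -1, 0], [-1, 0, 0, -0.8, 0], [-1, 0, 0, 0, 0]]])

```text
time_s: 7.95
tcp_pos: [0.4812, 0.2225, 0.1535]
eef_rot: [179.9, 0.1, -15.2]
contact_force: [-0.7, 0.7, -1.5]
gripper_width: 0.021
gripper_force: 35.0
```

```bash
python3 - <<'E'
from h import *
T=r.capture("top");S=r.capture("side");cv2.imwrite("pics/T2.png",T);cv2.imwrite("pics/S2.png",S)
print(r.get_state()["tcp_pos"],r.get_state()["contact_force"])
b=cv2.resize(T[180:240,150:210],(360,360),interpolation=cv2.INTER_CUBIC)
d=cv2.resize(S[150:210,170:240],(420,360),interpolation=cv2.INTER_CUBIC)
cv2.imwrite("pics/g2.png",np.hstack([b,d]))
E
```

```text
[0.48181231 0.22312658 0.1544674 ] [ 0.03539232 -0.0539678  -1.5711221 ]
```

View pics/g2.png

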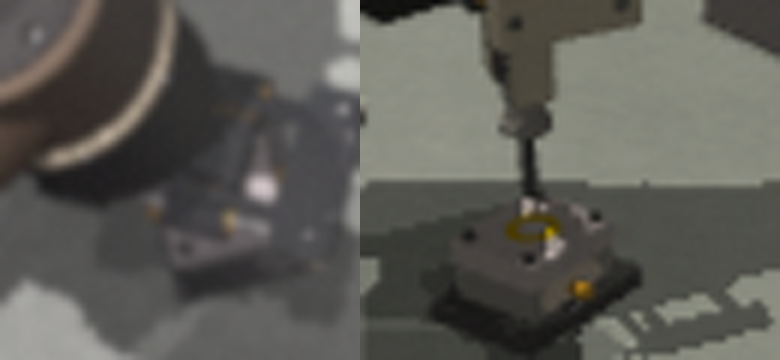

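The side crop shows the punch hanging over the plate with its nose around side column 197.4, against a ring centre at (198.3,187.5). I'll quantify the offset along the image row.

```bash
cat >> h.py <<'E'
def proj(n,p):
    c=r.camera_info(n); q=c["view"]@np.r_[p,1]
    return np.array([c["cx"]+c["fx"]*q[0]/-q[2], c["cy"]-c["fy"]*q[1]/-q[2]])
E
python3 - <<'E'
from h import *
t=np.array([.4815,.2232,.1544])
for nm,dz in(("flange top",-.036),("flange",-.042),("nose mid",-.062),("point",-.087)): print(nm,proj("side",t+[0,0,dz]))
p0=np.array([.5457,-.2426,.0926])
print("cap pred",proj("side",p0+[0,0,.0345]),"meas 322.28 219.59; top pred",proj("top",p0+[0,0,.0345]),"meas 337.95 182.53")
print("ring at tcp xy",proj("side",[*t[:2],.048]),proj("top",[*t[:2],.048]))
J=np.c_[proj("side",[*t[:2]+[.001,0],.048])-proj("side",[*t[:2],.048]),proj("side",[*t[:2]+[0,.001],.048])-proj("side",[*t[:2],.048])];print(J)
S=cv2.imread("pics/S2.png"); g=cv2.cvtColor(S,cv2.COLOR_BGR2GRAY)
for v in range(165,186): print(v,g[v,190:208])
E
```

```text
flange top [196.18382819 168.62626182]
flange [196.30405697 170.25135915]
nose mid [196.70057859 175.61102619]
point [197.18724397 182.18913999]
cap pred [321.29394732 218.7776734 ] meas 322.28 219.59; top pred [337.79100285 182.09621363] meas 337.95 182.53
ring at tcp xy [197.55819278 187.20314686] [185.32932804 209.85493197]
[[ 0.24411792 -0.17014574]
 [-0.09571421 -0.10789897]]
165 [140 139 137 105  69  66  70  72  73  74  72  73  98 129 134 135 135 135]
166 [138 138 137 119  67  64  72  72  73  73  74  70 111 133 136 137 137 137]
167 [140 140 138 138  88  62  69  67  63  59  68 123 135 136 136 135 135 135]
168 [141 141 139 134  88  71  61  58  56  54  54  95 130 136 137 137 136 134]
169 [142 141 139 121  83  72  68  59  54  53  50  58 129 138 138 137 137 137]
170 [140 140 140 114  99  86  79  61  55  53  53  51 126 137 138 138 136 137]
171 [140 140 140  83  83  91  66  55  56  55  54  66 127 137 138 138 138 137]
172 [140 140 139 117  93  77  59  56  55  54  85 125 137 138 137 138 138 137]
173 [142 141 142 139 135 133  80  45  36 120 132 138 138 139 137 137 134 134]
174 [142 145 1
[... 167 characters left out ...]
140  94  44  28 102 136 140 138 138 138 138 137 136]
177 [140 142 141 139 139 138  93  45  32 102 137 140 139 139 139 139 137 136]
178 [139 139 140 139 139 139 113  54  29  79 133 139 139 139 138 138 137 137]
179 [139 140 139 142 142 141 119  56  28  75 133 140 139 139 138 138 138 138]
180 [90 90 91 92 93 92 75 39 29 55 85 90 90 90 90 90 90 90]
181 [80 82 82 80 80 79 78 43 29 50 63 77 78 79 79 80 79 77]
182 [78 79 79 80 79 81 78 55 33 30 48 74 79 79 79 78 79 79]
183 [ 79  77  78  80  79  75  69 134 119  64  61  66  79  81  85  80  78  79]
184 [ 79  77  65  64  67  67  67 139 147  85 130  86  67  67  69 102 101  89]
185 [ 62  61  61  65  67  67  65 135  96  65  79  67  66  66  66  92 109 110]
```

Both views say the bush lies about 0.5 mm in +x and 1.7 mm in +y from here. I'll correct that and lower to just inside the mouth.

Request:
jog_arm(deltas=[[[-1, 0.05, 0.17, -0.5, 0], [-1, 0, 0, -0.7, 0], [-1, 0, 0, -0.4, 0], [-1, 0, 0, -0.2, 0], [-1, 0, 0, 0, 0]]], force=50)

```text
time_s: 8.68
tcp_pos: [0.4821, 0.2251, 0.1364]
eef_rot: [180.0, 0.0, -15.2]
contact_force: [1.2, 0.2, -2.3]
gripper_width: 0.0212
gripper_force: 50.0
```

Request:
jog_arm(deltas=[[[-1, 0, 0, -0.1, 0], [-1, 0, 0, -0.1, 0], [-1, 0, 0, -0.1, 0], [-1, 0, 0, 0, 0]]])

```text
time_s: 9.18
tcp_pos: [0.4821, 0.2251, 0.1335]
eef_rot: [180.0, 0.0, -15.2]
contact_force: [-0.1, -0.1, -3.3]
gripper_width: 0.0212
gripper_force: 50.0
```

Request:
jog_arm(deltas=[[[-1, 0, 0, -0.1, 0], [-1, 0, 0, -0.1, 0], [-1, 0, 0, -0.05, 0], [-1, 0, 0, 0, 0]]])

```text
time_s: 9.68
tcp_pos: [0.4822, 0.2252, 0.1312]
eef_rot: [-180.0, -0.0, -15.2]
contact_force: [-0.7, -0.3, 0.6]
gripper_width: 0.0209
gripper_force: 50.0
```

Request:
jog_arm(deltas=[[[-1, 0, 0, -0.1, 0], [-1, 0, 0, 0, 0], [-1, 0, 0, 0, 0]]])

```text
time_s: 10.05
tcp_pos: [0.4823, 0.2252, 0.1302]
eef_rot: [-180.0, -0.0, -15.2]
contact_force: [-0.4, -0.2, 1.3]
gripper_width: 0.0208
gripper_force: 50.0
```

```bash
python3 - <<'E'
from h import *
S=r.capture("side");T=r.capture("top")
for i in range(3):
    s=r.get_state(); print(s["time_s"],s["tcp_pos"],s["contact_force"],s["moment"]); r.capture("top") if i<2 else 0
cv2.imwrite("pics/g3.png",cv2.resize(S[140:210,160:240],(640,560),interpolation=cv2.INTER_CUBIC))
E
```

```text
10.15 [0.48225198 0.22519767 0.13014996] [-1.04062789 -0.47236699  0.71041572] [-0.15724762  0.10867849 -0.02895508]
10.2 [0.48222225 0.22519649 0.13013248] [-0.68780056 -0.27288163  1.89064314] [-0.12483704  0.18273946 -0.00571926]
10.25 [0.48223687 0.22519313 0.13011251] [ 0.28128756 -0.03261103  1.18189572] [-0.12688791  0.16695789  0.03464765]
```

View pics/g3.png

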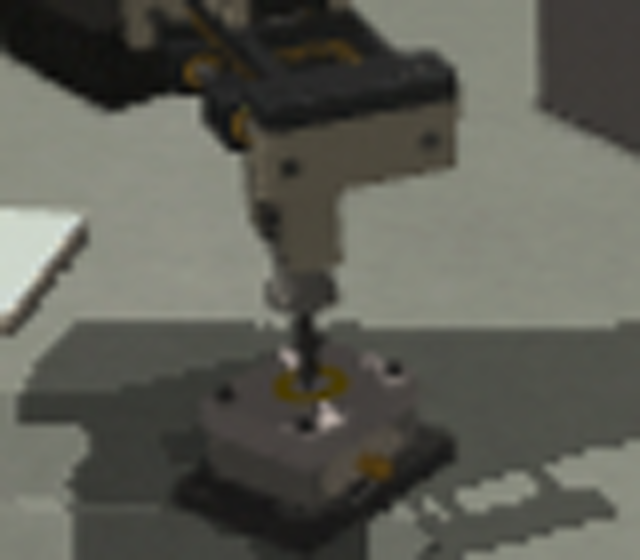

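The nose (308,378) sits inside the yellow ring, centred near (312,385). The force is rising, so the point is on the boss. I'll keep going in small steps.

Request:
jog_arm(deltas=[[[-1, 0, 0, -0.1, 0], [-1, 0, 0, 0, 0], [-1, 0, 0, 0, 0]]])

```text
time_s: 10.62
tcp_pos: [0.4822, 0.2252, 0.1292]
eef_rot: [-180.0, -0.0, -15.2]
contact_force: [0.2, 0.0, 2.5]
gripper_width: 0.021
gripper_force: 50.0
```

Request:
jog_arm(deltas=[[[-1, 0, 0, -0.1, 0], [-1, 0, 0, 0, 0], [-1, 0, 0, 0, 0]]])

```text
time_s: 11.0
tcp_pos: [0.4823, 0.2252, 0.1282]
eef_rot: [-180.0, -0.0, -15.2]
contact_force: [-0.7, -0.2, 4.2]
gripper_width: 0.0208
gripper_force: 50.0
```

Request:
jog_arm(deltas=[[[-1, 0, 0, -0.1, 0], [-1, 0, 0, 0, 0], [-1, 0, 0, 0, 0]]])

```text
time_s: 11.38
tcp_pos: [0.4823, 0.2252, 0.1273]
eef_rot: [-180.0, -0.0, -15.2]
contact_force: [-0.4, -0.4, 5.5]
gripper_width: 0.0207
gripper_force: 50.0
```

Request:
jog_arm(deltas=[[[-1, 0, 0, -0.1, 0], [-1, 0, 0, 0, 0], [-1, 0, 0, 0, 0]]])

```text
time_s: 11.75
tcp_pos: [0.4824, 0.2252, 0.1264]
eef_rot: [-180.0, -0.0, -15.2]
contact_force: [-1.6, -0.6, 6.4]
gripper_width: 0.0214
gripper_force: 50.0
```

Request:
jog_arm(deltas=[[[-1, 0, 0, -0.1, 0], [-1, 0, 0, 0, 0], [-1, 0, 0, 0, 0]]])

```text
time_s: 12.12
tcp_pos: [0.4824, 0.2253, 0.1256]
eef_rot: [-180.0, -0.0, -15.2]
contact_force: [-1.5, 0.2, 7.9]
gripper_width: 0.0211
gripper_force: 50.0
```

Request:
jog_arm(deltas=[[[-1, 0, 0, -0.1, 0], [-1, 0, 0, 0, 0], [-1, 0, 0, 0, 0]]])

```text
time_s: 12.5
tcp_pos: [0.4821, 0.2251, 0.1238]
eef_rot: [-180.0, 0.0, -15.2]
contact_force: [-0.3, 1.1, 1.6]
gripper_width: 0.021
gripper_force: 50.0
```

The force fell from about 10 N to 3.6 N, net of weight, which looks like the trip. I'll hold and check the cap.

```bash
python3 - <<'E'
from h import *
S=r.capture("side");T=r.capture("top");cv2.imwrite("pics/S4.png",S)
for i in range(3):
    s=r.get_state(); print(s["time_s"],s["tcp_pos"],s["contact_force"]); r.capture("top") if i<2 else 0
t=s["tcp_pos"]; print(proj("side",t+[0,0,.0345]),proj("side",t+[0,0,.0415]),"(bias +.9,+.8)")
cv2.imwrite("pics/g4.png",np.hstack([cv2.resize(S[145:195,165:230],(520,400),interpolation=cv2.INTER_CUBIC),cv2.resize(T[185:235,160:195],(280,400),interpolation=cv2.INTER_CUBIC)]))
E
```

```text
12.6 [0.48210554 0.22515769 0.12381691] [ 0.27040855 -0.10339701  1.37598057]
12.65 [0.48211051 0.22514409 0.12381617] [-0.15510661  0.82067267  2.14921844]
12.7 [0.48211655 0.22515995 0.12387808] [0.1809096  0.99510579 1.99121459]
[195.17916017 157.34877937] [195.03303189 155.38035685] (bias +.9,+.8)
```

View pics/g4.png

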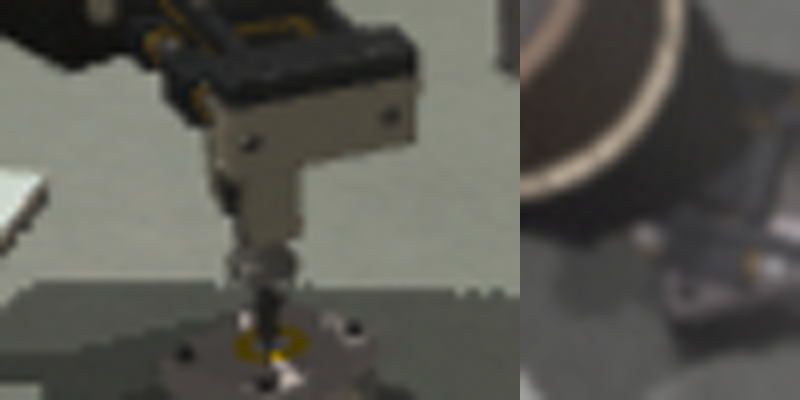

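The cap is hidden behind the finger, and the nose is still centred in the ring. I'll lift 3 mm first. If the spring force is still there, the nose really was compressed rather than slipped.

Request:
jog_arm(deltas=[[[-1, 0, 0, 0.1, 0], [-1, 0, 0, 0.1, 0], [-1, 0, 0, 0.1, 0], [-1, 0, 0, 0, 0]]])

```text
time_s: 13.2
tcp_pos: [0.4823, 0.2252, 0.1276]
eef_rot: [-180.0, -0.0, -15.2]
contact_force: [-1.6, -0.6, 5.1]
gripper_width: 0.0209
gripper_force: 50.0
```

```bash
python3 - <<'E'
from h import *
for i in range(6):
    r.capture("top"); s=r.get_state(); print(s["time_s"],s["tcp_pos"],s["contact_force"])
E
```

```text
13.25 [0.48231698 0.22513179 0.12761355] [-0.82196469 -0.46551297  4.16704777]
13.3 [0.48231729 0.22513709 0.12760039] [-0.81089881 -1.73632941  5.7276685 ]
13.35 [0.48229044 0.22512404 0.12751437] [-1.23595377 -0.20414408  4.23247849]
13.4 [0.48229625 0.22513111 0.12749456] [-0.22429986 -1.09274237  4.75708847]
13.45 [0.48230762 0.22517464 0.12744683] [-2.05635216 -0.53136368  6.18805339]
13.5 [0.48227178 0.2251318  0.12737755] [-1.45298977  0.20947235  4.60420365]
```

The spring force at this height matches the way down, so the punch tripped and has reset. I'll lift out and return.

Request:
jog_arm(deltas=[[[-1, 0, 0, 0.3, 0], [-1, 0, 0, 0.6, 0], [-1, 0, 0, 1, 0], [-1, 0, 0, 1.2, 0], [-1, 0, 0, 1.2, 0], [-1, 0, 0, 0.4, 0], [-1, 0, 0, 0, 0]]])

```text
time_s: 14.38
tcp_pos: [0.4822, 0.2252, 0.1744]
eef_rot: [-180.0, -0.0, -15.2]
contact_force: [-0.1, 0.4, -3.2]
gripper_width: 0.0209
gripper_force: 50.0
```

Request:
jog_arm(deltas=[[[-1, 0.5, -1.5, 0, 0], [-1, 0.5, -3, 0, 0], [-1, 0.5, -4, 0, 0], [-1, 0.5, -4, 0, 0], [-1, 0.5, -4, 0, 0], [-1, 0.5, -4, 0, 0], [-1, 0.5, -4, 0, 0], [-1, 0.5, -4, 0, 0]]])

```text
time_s: 15.38
tcp_pos: [0.5217, -0.0619, 0.1736]
eef_rot: [180.0, 0.0, -15.2]
contact_force: [0.7, 0.2, -1.9]
gripper_width: 0.0205
gripper_force: 50.0
```

Request:
jog_arm(deltas=[[[-1, 0.5, -4, 0, 0], [-1, 0.5, -4, 0, 0], [-1, 0.5, -4, 0, 0], [-1, 0.5, -3, 0, 0], [-1, 0.3, -2, 0, 0], [-1, 0, -1, 0, 0], [-1, 0, 0, 0, 0]]])

```text
time_s: 16.25
tcp_pos: [0.5448, -0.24, 0.1738]
eef_rot: [-180.0, 0.0, -15.2]
contact_force: [-0.5, 1.2, -2.0]
gripper_width: 0.0213
gripper_force: 50.0
```

Request:
jog_arm(deltas=[[[-1, 0.09, -0.26, -1, 0], [-1, 0, 0, -1.5, 0], [-1, 0, 0, -0.8, 0], [-1, 0, 0, 0, 0]]])

```text
time_s: 16.75
tcp_pos: [0.5455, -0.242, 0.1398]
eef_rot: [180.0, 0.1, -15.2]
contact_force: [0.0, 1.0, -1.9]
gripper_width: 0.0211
gripper_force: 50.0
```

Request:
jog_arm(deltas=[[[-1, 0, 0, -0.4, 0], [-1, 0, 0, -0.4, 0], [-1, 0, 0, -0.4, 0], [-1, 0, 0, 0, 0]]])

```text
time_s: 17.25
tcp_pos: [0.5458, -0.2424, 0.1287]
eef_rot: [180.0, 0.0, -15.2]
contact_force: [-0.3, -0.7, -2.1]
gripper_width: 0.0211
gripper_force: 50.0
```

The nose is in the hole with no contact force. I'll lower on.

Request:
jog_arm(deltas=[[[-1, 0, 0, -0.6, 0], [-1, 0, 0, -0.8, 0], [-1, 0, 0, -0.8, 0], [-1, 0, 0, -0.6, 0], [-1, 0, 0, -0.3, 0], [-1, 0, 0, -0.2, 0], [-1, 0, 0, 0, 0]]])

```text
time_s: 18.12
tcp_pos: [0.5461, -0.2425, 0.0961]
eef_rot: [180.0, -0.0, -15.2]
contact_force: [-0.1, 0.8, -2.0]
gripper_width: 0.0215
gripper_force: 50.0
```

Request:
jog_arm(deltas=[[[-1, 0, 0, -0.1, 0], [-1, 0, 0, -0.1, 0], [-1, 0, 0, -0.05, 0], [-1, 0, 0, -0.05, 0], [-1, 0, 0, 0, 0]]])

```text
time_s: 18.75
tcp_pos: [0.5461, -0.2424, 0.093]
eef_rot: [-180.0, 0.0, -15.2]
contact_force: [-0.6, -0.0, -1.8]
gripper_width: 0.0208
gripper_force: 50.0
```

Request:
jog_arm(deltas=[[[-1, 0, 0, -0.05, 0], [-1, 0, 0, 0, 0], [-1, 0, 0, 0, 0]]])

```text
time_s: 19.12
tcp_pos: [0.5461, -0.2425, 0.0926]
eef_rot: [180.0, -0.0, -15.2]
contact_force: [0.0, 0.5, -1.4]
gripper_width: 0.0212
gripper_force: 50.0
```

Request:
jog_arm(deltas=[[[-1, 0, 0, -0.05, 0], [-1, 0, 0, 0, 0], [-1, 0, 0, 0, 0]]])

```text
time_s: 19.5
tcp_pos: [0.5462, -0.2425, 0.0925]
eef_rot: [180.0, -0.0, -15.2]
contact_force: [-2.2, 1.5, 5.5]
gripper_width: 0.0208
gripper_force: 50.0
```

The flange is seated. I'll ease off and open gently.

Request:
jog_arm(deltas=[[[-1, 0, 0, 0.03, 0], [-0.4, 0, 0, 0, 0], [-0.3, 0, 0, 0, 0], [0, 0, 0, 0, 0], [1, 0, 0, 0, 0], [1, 0, 0, 0, 0], [1, 0, 0, 0, 0], [1, 0, 0, 0, 0]]], force=10)

```text
time_s: 20.5
tcp_pos: [0.5461, -0.2425, 0.0924]
eef_rot: [180.0, -0.0, -15.2]
contact_force: [-0.1, 0.0, -0.4]
gripper_width: 0.075
gripper_force: 0.0
```

Request:
jog_arm(deltas=[[[1, 0, 0, 0, 0], [1, 0, 0, 1, 0], [1, 0, 0, 2, 0], [1, 0, 0, 3, 0], [1, 0, 0, 3, 0], [1, 0, 0, 3, 0], [1, 0, 0, 2, 0], [1, 0, 0, 0, 0]]])

```text
time_s: 21.5
tcp_pos: [0.547, -0.2427, 0.235]
eef_rot: [-180.0, -0.2, -15.2]
contact_force: [-0.3, 0.4, -0.2]
gripper_width: 0.0878
gripper_force: 0.0
```

Request:
jog_arm(deltas=[[[1, 0, 2, 0, 0], [1, 0, 4, 0, 0], [1, 0, 5, 0, 0], [1, 0, 5, 0, 0], [1, 0, 5, 0, 0], [1, 0, 4, 0, 0], [1, 0, 2, 0, 0], [1, 0, 0, 0, 0]]])

```text
time_s: 22.5
tcp_pos: [0.5456, 0.0289, 0.2318]
eef_rot: [180.0, 0.0, -15.0]
contact_force: [-0.3, -0.9, -0.7]
gripper_width: 0.0873
gripper_force: 0.0
```

```bash
python3 - <<'E'
from h import *
T=r.capture("top");S=r.capture("side")
p,q=wc(T,'r',(337.6,182.6),3,40),wc(S,'r',(322.2,219.8),2.5,40);print(p,q,tri(p,q),r.get_state()["time_s"])
b=cv2.resize(T[150:230,290:370],(400,400),interpolation=cv2.INTER_CUBIC)
d=cv2.resize(S[200:280,280:360],(400,400),interpolation=cv2.INTER_CUBIC)
cv2.imwrite("pics/g5.png",np.hstack([b,d]))
E
```

```text
[337.54228856 182.06965174] [322.01369863 219.24657534] (array([ 0.54692914, -0.24297768,  0.12506102]), np.float64(0.0020043704509645705)) 22.6
```

View pics/g5.png

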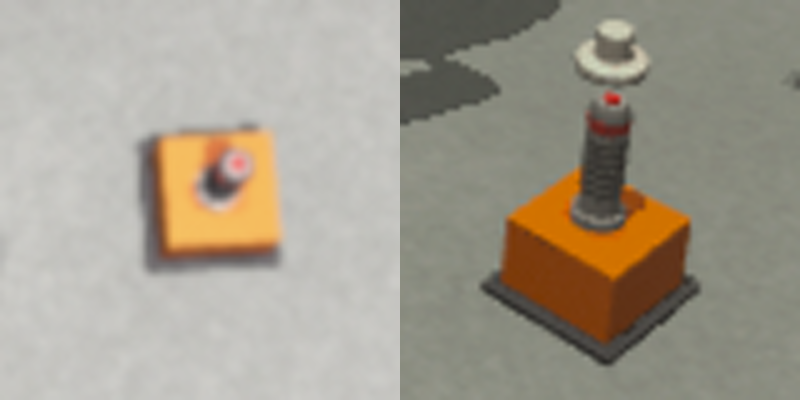

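The punch stands upright with its flange on the stand and its cap at top (337.5,182.1). The triangulated cap height of 125 mm matches the start.

```bash
python3 -c "
from plant import r
print(r.close_job())"
```

```text
the job is handed in; nothing more can be done
None
```

The punch tripped once in the yellow-ringed bush (the force fell from about 10 N to 3.6 N), and it is back upright in the orange stand with its flange down; the job was handed in at about 22.6 s.

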